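# Clamp a rail down in the corner jig

### The arm

A 6-joint arm with a two-finger parallel gripper is mounted at the origin on the work surface. World frame = base frame: x ahead of the robot, y to its left, z up, the work surface at z = 0. Lengths are in m, angles in rad, forces in N, time in s.
With the tool pointing down it reaches from about 0.35 to 0.975 m from the base axis. Payload 4.9 kg.
Tool frame: the origin (TCP) lies at the very end of the fingers, on their centre line; the grasp point (between the pads) lies 19 mm behind it; z points along the fingers, y is the line along which they close (so a half turn about z gives the same grasp; the last joint's range is limited). The gripper opens to 85 mm and grips with 20 to 120 N. Pads are 22 mm wide; open, the fingers measure 114 mm over their backs; the gripper's body (76 mm by 85 mm) begins 54 mm behind the grasp point. The pads swing forward as they close: fully open they stand 13 mm farther back than shut.
Start: joints at [1.073, 0.053, 1.613, -0, 1.476, -0.119], TCP at [0.231, 0.581, 0.231] pointing down, gripper open.
Joint ranges: [-3.01, 3.01], [-1.01, 2.22], [0.06, 2.58], [-1.02, 4.17], [0.09, 2.62], [-3.14, 3.14]. Speed limits (rad/s): [2.57, 2.57, 3.14, 3.14, 3.14, 3.14].

### API

Orientations are given as a rotation vector (axis times angle).
In Python, from station import ctrl, imaging gives the robot as it stands.
- The arm moves only by the tool play_rows, never from a script. Its argument "series" is a list of rows, each a list of 3 entries, a list of its own where there are three numbers: the opening, from 0 (shut) to 1 (fully open), then the shift along the tool's x, y, z each as a share of 0.05 m, from -1 to 1, then the turn, a rotation vector about the tool's x, y, z each as a share of 8 degrees, from -1 to 1. In form: [[grip, [dx, dy, dz], [ax, ay, az]], ...]. A call has 1 to 8 rows; each row shifts and turns the commanded pose from where the row before left it, along the tool's axes as they then stand; what a row does not reach is not made up. A row lasts 1/8 s, in which the tool goes at most 62.5 mm and 10.7 degrees, less where a joint would pass 70% of its speed; a pose out of reach is approached as far as the arm can. A call with a number of a shift or a turn outside -1 to 1 is refused whole. A call with a gripper value outside its range is refused whole. The fingers move at their own pace and stop on an object; "force" is the grip in N (left out, the last holds). Time passes only in rows, so rows that do not move let the fingers close. It gives the time, the measured TCP pose, the force, the opening and the grip force at its end, in the units of the state.
- ctrl.get_obs(): the state, without advancing time (a new reading comes with each control period).
- imaging.get_image(name): name is "scene" or "top" or "wrist"; returns a dict with "color" (480x640x3 uint8, blue, green, red), "fx", "fy", "cx", "cy" (pixels), "extrinsics" (4x4, takes a point from world to camera coordinates); the wrist camera has in their place "hand_eye" (4x4, takes a point from camera to tool coordinates, whose origin is the TCP and whose axes are the flange's). Camera axes: x right, y down, z forward; pixel columns grow to the right and rows downward; lengths in m; the calibration is good to about 2 mm. A picture is of the moment at which its call begins: read the wrist's pose just before it. There is no depth.
- ctrl.finish_job(): hands the job in; it is judged then, once.
The state is a dict: "t": time; "q": joint angles; "dq": joint speeds; "effort": joint torques, N m; "tool_pos": TCP position; "tool_rot": TCP orientation; "contact_force": force on the tool from outside, world axes, zero at the start; "wrist_torque": the same for the moment, N m; "opening": finger opening in m; "grip_force": force on a finger pad.
Only numpy, scipy, OpenCV 4.12 (cv2) and the standard library are available. Lean on these libraries where they do the work, as an engineer would, in place of code of your own. Each camera call takes 0.05 s, during which the arm holds its last target. There are 200 camera calls.

### The job

Set the long wooden rail into the corner jig, flat on its board and up against both the back fence and the end stop, slide the clamp's jaw down onto it until the jaw tilts and binds, then turn the T-handle clockwise until the rail is held tight. Leave the jar and the short offcut where they are.

Things in the scene. Friction and masses are not known exactly. Their poses are not given: they have to be found in the camera images.
- rail_centre (a point): Centre of the long wooden rail, a loose bar 42 mm wide (its own x), 200 mm long (its own y) and 60 mm high (z), 0.28 to 0.53 kg, with two dark dots on top; both ends alike. It starts lying on the bench beside the jig. The offcut near it has the same section but is only 85 mm long.
- seat (a point): Where the rail's centre belongs in the jig, 30 mm above the jig's 18 mm thick board. Axes of the jig: x from the open side to the back fence, y along the rail away from the end stop, z up. Back fence: two blocks 30 mm high above the board, faces at x = +21 mm, one at y = -100 to -50, one at +50 to +100 mm (a finger fits between). End stop: as high, face at y = -100 mm.
- bar_foot (a point): Foot of the clamp's upright bar on the jig's board, with the jig's axes, at x = +150 mm, y = -75 mm from the seat. The bar is 24 x 10 mm, its top 310 mm above the bench. The clamp's arm runs from the bar in -x to the screw, which stands over the seat's x = 0, y = -75 mm; so the rail must be lowered some 60 mm out along +y and slid in under the pad.
- jaw_arm (a point): Point on the top face of the jaw's arm, 80 mm from the bar's centre line and 70 mm from the screw axis. The arm is 20 mm wide and 20 mm high; the jaw's housing round the bar is 46 x 32 mm and rises 36 mm above the arm's middle. Pressed down here with 2 to 8 N the jaw slides down; it stays where it is left. When the pad has met the rail, 15 to 20 N here tilts and binds it.
- jaw (a joint): Height of the sliding jaw on the bar, m. The arm's middle is 100 mm + this above the bench; the pad is 56 mm below that, 3 mm more while the arm droops, and 2.55 mm lower per rad of the joint screw. On the seated rail (top 78 mm above the bench) it binds at about 0.031 + 0.00255 x screw, give or take 3 mm. It starts at 0.09 to 0.12, the pad 45 mm or more above the rail.
- jaw_tilt (a joint): Tilt of the jaw on the bar, rad: -0.02 while the arm droops free, above +0.01 (up to 0.07 when tight) once the work has pushed the arm up so that the jaw bites on the bar, where it holds when let go.
- handle (a point): Centre of the wooden T-handle's cross bar on top of the screw: 76 mm long (its own x), 15 mm wide (y), 18 mm high; 62 mm above the middle of the arm when the joint screw is 0, 2.55 mm lower per rad. It can be taken from above across its width, and sinks as it is turned in. Turning it takes 0.15 to 0.27 N m.
- screw (a joint): Turn of the T-handle, rad, growing clockwise seen from above, which drives the pad down by 16 mm a turn; 0 is backed out, the stop is at 9. It starts between 0.2 and 1.6 and stays where it is left.
- shoe (a joint): How far the sprung shoe carrying the 30 mm round pad is pressed up into the screw's end, m: 0 free, 0.010 at most; 7.5 N per mm, so it tells the clamping force. Pressing the jaw down by hand gives 1 to 2.5 mm; the rail is held tight from 4 mm (30 N) on, usually 1.5 to 4 rad of screw after the jaw has bound. It sinks by up to 0.3 mm in the second after.
- screw_jar: Glass jar with a steel cap, 48 mm across and 62 mm high, standing on the jig's board behind the rail's place; a bystander. Origin under its centre.
- offcut: Short wooden offcut 42 x 85 x 60 mm on the bench; a bystander. Origin under its centre.
Not all that is in view belongs to the job. What is shaped like the part that bears rail_centre but yellow is not meant.

How it is judged:
By the outcome, as a careful person would: the job done as asked, in the order asked, and still so for the second after the job is handed in, with the robot touching nothing.
It also fails if it takes over 72 s, if anything falls off the work surface, if the arm or the gripper's body presses on something with over 40 N, if the wrist force passes 120 N, or if a joint passes its speed limit or range.

## Working session

There is one attempt and no reset: what is moved stays moved. The work goes in short steps, Python scripts to look and compute and a tool call to move; the robot and the scene stay as the last step left them, time stands still between calls to the robot, and variables do not carry over. Pictures are saved under pics/ and viewed, at most 10 in all, crops included, and the job is handed in when it is done.

Besides the shell and the picture viewer there is one more tool, called after "Emit:" by a JSON object that holds its "method" and its "body", one argument or row to a line. play_rows: Moves the arm, as the interface text tells. Shift numbers are shares of 0.05 m and turn numbers shares of 8 degrees, none past 1 either way. Its arguments: {"type":"object","properties":{"series":{"type":"array"},"force":{"type":"number"}},"required":["series"]}

```bash
mkdir -p pics; ls; cat > h.py <<'E'
import sys; sys.path.insert(0,'.')
import numpy as np, cv2
from scipy.spatial.transform import Rotation as R
from station import ctrl, imaging
def snap(name,tag):
    o=ctrl.get_obs(); im=imaging.get_image(name)
    if 'extrinsics' in im: E=np.array(im['extrinsics'])
    else:
        T=np.eye(4);T[:3,:3]=R.from_rotvec(o['tool_rot']).as_matrix();T[:3,3]=o['tool_pos']
        E=np.linalg.inv(T@np.array(im['hand_eye']))
    K=np.array([[im['fx'],0,im['cx']],[0,im['fy'],im['cy']],[0,0,1]])
    cv2.imwrite(f'pics/{tag}.png',im['color']); np.savez(f'pics/{tag}.npz',K=K,E=E)
    return im['color'],K,E
def load(tag):
    d=np.load(f'pics/{tag}.npz'); return cv2.imread(f'pics/{tag}.png'),d['K'],d['E']
def ray(K,E,uv):
    d=np.linalg.inv(K)@np.array([uv[0],uv[1],1.]); Rm=E[:3,:3]
    return -Rm.T@E[:3,3], Rm.T@d
def onz(K,E,uv,z):
    c,d=ray(K,E,uv); return c+d*(z-c[2])/d[2]
def tri(obs):
    A=np.zeros((3,3));b=np.zeros(3)
    for K,E,uv in obs:
        c,d=ray(K,E,uv);d=d/np.linalg.norm(d);P=np.eye(3)-np.outer(d,d);A+=P;b+=P@c
    return np.linalg.solve(A,b)
def proj(K,E,p):
    q=K@(E[:3,:3]@np.array(p)+E[:3,3]);return q[:2]/q[2]
E
python3 -c "
from h import *
np.set_printoptions(precision=3,suppress=True)
print(ctrl.get_obs())
for n in('scene','top'):
    c,K,E=snap(n,n+'0');print(K[0,0],K[1,1],-E[:3,:3].T@E[:3,3]);print(E)
"
```

```text
pics
{'t': 0.0, 'q': array([ 1.073,  0.053,  1.614,  0.   ,  1.476, -0.119]), 'dq': array([-0.001, -0.   , -0.001, -0.001,  0.005,  0.002]), 'effort': array([  0.002, -39.368, -37.018,   0.   ,   0.007,  -0.   ]), 'tool_pos': array([0.231, 0.58 , 0.23 ]), 'tool_rot': array([-0.591, -3.085,  0.003]), 'contact_force': array([-0.424,  0.057,  1.1  ]), 'wrist_torque': array([-0.004, -0.   , -0.047]), 'grip_force': 0.0, 'opening': 0.08587163589358136}
598.4547316522977 598.4547316522977 [ 1.021 -0.864  1.091]
[[ 0.877  0.481  0.007 -0.488]
 [ 0.319 -0.57  -0.758  0.009]
 [-0.36   0.667 -0.653  1.656]
 [ 0.     0.     0.     1.   ]]
438.22290855578757 438.22290855578757 [0.421 0.108 1.173]
[[ 0.001 -1.    -0.013  0.122]
 [-0.998 -0.    -0.067  0.498]
 [ 0.067  0.013 -0.998  1.141]
 [ 0.     0.     0.     1.   ]]
```

View pics/scene0.png

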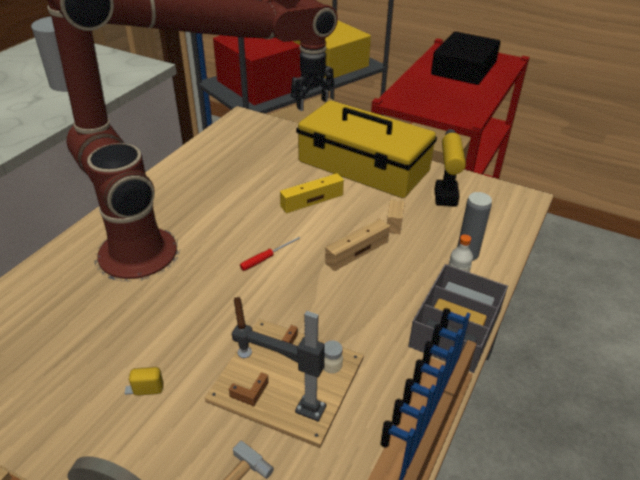

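View pics/top0.png

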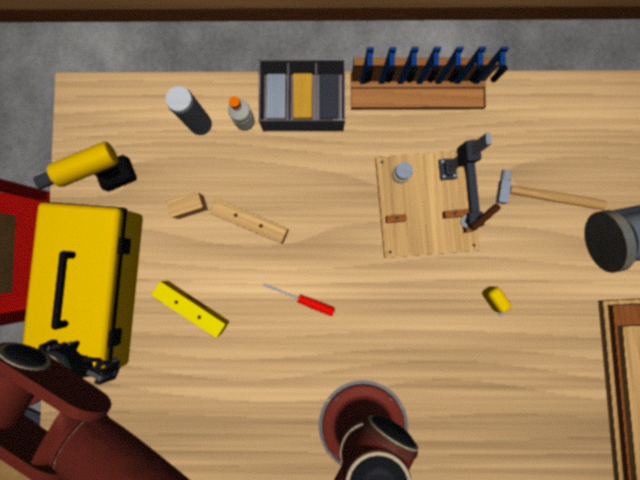

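The wooden rail is the two-dotted bar at top (249,221). It could be confused with the yellow level at (190,309) or the short offcut at (186,205). The jig is at top (428,205) with the fence blocks at (397,218) and (455,213), the bar at (447,168) and the handle at (487,217). The jar is at (402,172).

```bash
python3 -c "
from h import *
c,_,_=load('top0'); s,_,_=load('scene0')
a=cv2.resize(c[180:260,155:305],None,fx=4,fy=4,interpolation=2)[:, :400*2]
b=cv2.resize(c[125:270,365:525],None,fx=2.5,fy=2.5,interpolation=2)
d=cv2.resize(s[290:445,200:370],None,fx=2.3,fy=2.3,interpolation=2)
o=np.zeros((600,800,3),np.uint8)
a=a[:230]; a=cv2.resize(c[188:248,160:300],None,fx=3.8,fy=3.8,interpolation=2)
o[:a.shape[0],:a.shape[1]]=a
o[230:230+b.shape[0],:b.shape[1]]=b[:370]
o[230:230+d.shape[0],402:402+d.shape[1]]=d[:370]
cv2.imwrite('pics/crop0.png',o)"
```

```text
(no output)
```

View pics/crop0.png

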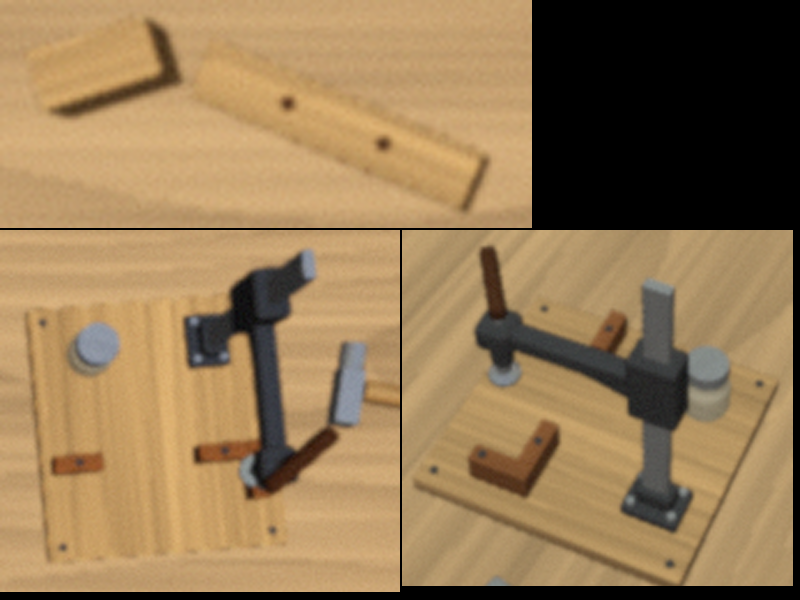

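```bash
python3 -c "
from h import *
np.set_printoptions(precision=4,suppress=True)
_,Kt,Et=load('top0');_,Ks,Es=load('scene0')
ct=lambda x,y:(365+x/2.5,125+(y-230)/2.5)
cs=lambda x,y:(200+(x-402)/2.3,290+(y-230)/2.3)
T=lambda x,y,z:onz(Kt,Et,ct(x,y),z); S=lambda x,y,z:onz(Ks,Es,cs(x,y),z)
r=[onz(Kt,Et,(160+x/3.8,188+y/3.8),.06) for x,y in((288,103),(383,144))]
print('rail',r,(r[0]+r[1])/2,np.degrees(np.arctan2(*(r[0]-r[1])[[1,0]])), np.linalg.norm(r[0]-r[1]))
for t,s in(((272,531),(434,470)),((62,548),(544,308)),((43,322),(760,384))):print('screw',T(*t,.018),S(*s,.018))
print('scr4',S(670,563,.018))
print('foot',T(208,340,.023),S(657,500,.023))
print('handle',[tri([(Kt,Et,ct(*a)),(Ks,Es,cs(*b))]) for a,b in(((335,433),(488,250)),((268,488),(497,312)))])
print('pad tri',tri([(Kt,Et,ct(280,466)),(Ks,Es,cs(500,330))]))
print('housing top',tri([(Kt,Et,ct(258,295)),(Ks,Es,cs(657,370))]),'bartop',tri([(Kt,Et,ct(308,262)),(Ks,Es,cs(658,285))]))
print('fenceL',[T(*p,.048) for p in((53,457),(103,455),(103,468),(53,470),(197,446),(258,442),(199,460))])
print('fenceS',[S(*p,.048) for p in((540,422),(558,432),(470,450),(480,475),(522,490),(516,465))])
print('jar',T(98,343,.08))
"
```

```text
rail [array([0.5426, 0.3268, 0.06  ]), array([0.5149, 0.2624, 0.06  ])] [0.5288 0.2946 0.06  ] 66.70942770351307 0.07005867450033725
screw [ 0.4672 -0.2924  0.018 ] [ 0.4729 -0.2905  0.018 ]
screw [ 0.4491 -0.0721  0.018 ] [ 0.4539 -0.0705  0.018 ]
screw [ 0.69   -0.0543  0.018 ] [ 0.6941 -0.0515  0.018 ]
scr4 [ 0.7114 -0.2696  0.018 ]
foot [ 0.6692 -0.2278  0.023 ] [ 0.6717 -0.2214  0.023 ]
handle [array([ 0.5323, -0.2476,  0.3002]), array([ 0.5051, -0.2255,  0.1909])]
pad tri [ 0.5218 -0.2391  0.1899]
housing top [ 0.6705 -0.2204  0.204 ] bartop [ 0.6711 -0.2241  0.3098]
fenceL [array([ 0.5421, -0.0591,  0.048 ]), array([ 0.5441, -0.1105,  0.048 ]), array([ 0.5307, -0.1104,  0.048 ]), array([ 0.5286, -0.059 ,  0.048 ]), array([ 0.5534, -0.2071,  0.048 ]), array([ 0.5575, -0.2697,  0.048 ]), array([ 0.5389, -0.2089,  0.048 ])]
fenceS [array([ 0.543 , -0.2148,  0.048 ]), array([ 0.5638, -0.2164,  0.048 ]), array([ 0.5041, -0.2727,  0.048 ]), array([ 0.5276, -0.2908,  0.048 ]), array([ 0.5694, -0.2858,  0.048 ]), array([ 0.55 , -0.266,  0.048])]
jar [ 0.654  -0.1007  0.08  ]
```

```bash
cat >> h.py <<'E'
np.set_printoptions(precision=4,suppress=True)
def down(psi): # tool x at psi (deg), tool z down
    return R.from_euler('z',psi,degrees=True)*R.from_euler('x',180,degrees=True)
def psi_now(o): 
    x=R.from_rotvec(o['tool_rot']).as_matrix()[:,0]; return np.degrees(np.arctan2(x[1],x[0]))
def plan(pos,psi,n,start=None,grip=1):
    """n rows from start(pos,psi) or now to pos,psi; whole numbers of rows to type in"""
    o=ctrl.get_obs()
    p,Ro=(np.array(o['tool_pos']),R.from_rotvec(o['tool_rot'])) if start is None else (np.array(start[0]),down(start[1]))
    D=Ro.inv()*down(psi); rv=D.as_rotvec(); step=(np.array(pos)-p)/n; rows=[]
    for i in range(n):
        s=Ro.inv().apply(step)/.05; t=np.degrees(rv)/n/8
        rows.append([grip,[round(float(v),2) for v in s],[round(float(v),2) for v in t]]); Ro=Ro*R.from_rotvec(rv/n)
    print(rows if np.abs(rv).max()>1e-3 else (n,'x',rows[0]))
def st():
    o=ctrl.get_obs();print('t%.2f'%o['t'],o['tool_pos'],'psi%.2f'%psi_now(o),'rot',R.from_rotvec(o['tool_rot']).as_matrix()[:,2],'F',np.array(o['contact_force']),'op%.4f g%.1f'%(o['opening'],o['grip_force']),'q',np.array(o['q'])); return o
E
python3 -c "
from h import *
st()
plan((.30,.46,.26),158,2)
plan((.515,.318,.26),66.7,14,((.30,.46,.26),158))"
```

```text
t0.10 [0.2309 0.5802 0.2302] psi158.30 rot [-0.0009 -0.0017 -1.    ] F [ 0.4788 -0.4863  0.1721] op0.0854 g0.0 q [ 1.073   0.0533  1.6142  0.      1.476  -0.119 ]
[[1, [-1.09, -0.86, -0.3], [-0.01, -0.0, 0.02]], [1, [-1.09, -0.86, -0.3], [-0.01, -0.0, 0.02]]]
[[1, [-0.36, -0.07, -0.0], [0.0, -0.0, 0.82]], [1, [-0.37, -0.03, -0.0], [0.0, -0.0, 0.82]], [1, [-0.37, 0.01, 0.0], [0.0, -0.0, 0.82]], [1, [-0.36, 0.05, 0.0], [0.0, -0.0, 0.82]], [1, [-0.36, 0.09, 0.0], [0.0, -0.0, 0.82]], [1, [-0.34, 0.13, 0.0], [0.0, -0.0, 0.82]], [1, [-0.33, 0.17, 0.0], [0.0, -0.0, 0.82]], [1, [-0.3, 0.21, 0.0], [0.0, -0.0, 0.82]], [1, [-0.28, 0.24, 0.0], [0.0, -0.0, 0.82]], [1, [-0.25, 0.27, 0.0], [0.0, -0.0, 0.82]], [1, [-0.22, 0.3, 0.0], [0.0, -0.0, 0.82]], [1, [-0.18, 0.32, 0.0], [0.0, -0.0, 0.82]], [1, [-0.14, 0.34, 0.0], [0.0, -0.0, 0.82]], [1, [-0.11, 0.35, 0.0], [0.0, -0.0, 0.82]]]
```

Emit:
{"method": "play_rows", "body": {
  "series": [
    [1,[-0.73,-0.57,-0.2],[0,0,0]],
    [1,[-0.73,-0.57,-0.2],[0,0,0]],
    [1,[-0.73,-0.57,-0.2],[0,0,0]],
    [1,[-0.36,-0.07,0],[0,0,0.82]],
    [1,[-0.37,-0.03,0],[0,0,0.82]],
    [1,[-0.37,0.01,0],[0,0,0.82]],
    [1,[-0.36,0.05,0],[0,0,0.82]],
    [1,[-0.36,0.09,0],[0,0,0.82]]
  ],
  "force": 60
}}

```text
t: 1.1
tool_pos: [0.3785, 0.4096, 0.2607]
tool_rot: [-1.444, -2.79, 0.002]
contact_force: [-0.3, -0.0, -0.3]
opening: 0.0858
grip_force: 0.0
```

Emit:
{"method": "play_rows", "body": {
  "series": [
    [1,[-0.34,0.13,0],[0,0,0.82]],
    [1,[-0.33,0.17,0],[0,0,0.82]],
    [1,[-0.3,0.21,0],[0,0,0.82]],
    [1,[-0.28,0.24,0],[0,0,0.82]],
    [1,[-0.25,0.27,0],[0,0,0.82]],
    [1,[-0.22,0.3,0],[0,0,0.82]],
    [1,[-0.18,0.32,0],[0,0,0.82]],
    [1,[-0.25,0.69,0],[0,0,0.82]]
  ]
}}

```text
t: 2.1
tool_pos: [0.5173, 0.3207, 0.2608]
tool_rot: [-2.527, -1.866, 0.001]
contact_force: [0.1, -0.2, 0.9]
opening: 0.0854
grip_force: 0.0
```

```bash
python3 -c "
from h import *
st()
snap('wrist','w1')"
```

```text
t2.10 [0.5173 0.3207 0.2608] psi72.89 rot [-0.001  -0.0001 -1.    ] F [ 0.1408 -0.1652  0.933 ] op0.0854 g0.0 q [ 0.4326 -0.001   1.6186  0.0003  1.5249  0.7312]
```

View pics/w1.png

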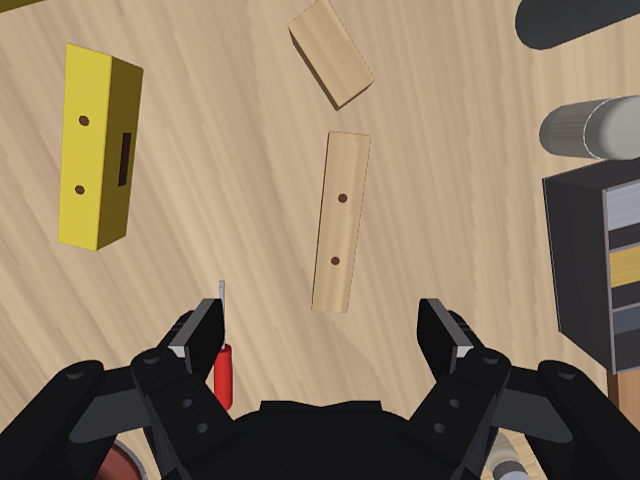

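The wrist picture shows the rail with dots at (342,198) and (335,261). The offcut is at (335,50), beyond the rail's end.

```bash
python3 -c "
from h import *
c,K,E=load('w1')
r=[onz(K,E,p,.06) for p in((342.5,198),(335,261))]
d=r[0]-r[1];a=np.degrees(np.arctan2(d[1],d[0]));m=(r[0]+r[1])/2
print(r,m,a,np.linalg.norm(d))
e=[onz(K,E,p,.06) for p in((329,131),(370,135),(347,312),(312,306))];print(e,np.mean(e,0))
l=(e[0]+e[1]-e[2]-e[3]);print(np.degrees(np.arctan2(l[1],l[0])),np.linalg.norm(l)/2)
u=d/np.linalg.norm(d)
g=m+.025*u; print(g)
plan((g[0],g[1],.17),a,3); plan((g[0],g[1],.02),a,3,((g[0],g[1],.17),a))
"
```

```text
[array([0.5441, 0.3294, 0.06  ]), array([0.5169, 0.2643, 0.06  ])] [0.5305 0.2969 0.06  ] 67.30795539257285 0.07055123463779603
[array([0.5497, 0.3972, 0.06  ]), array([0.5873, 0.3817, 0.06  ]), array([0.5125, 0.1995, 0.06  ]), array([0.4759, 0.2188, 0.06  ])] [0.5313 0.2993 0.06  ]
67.60140040008494 0.1950550982751243
[0.5402 0.3199 0.06  ]
[[1, [0.05, 0.12, 0.6], [0.01, 0.0, 0.22]], [1, [0.06, 0.12, 0.6], [0.01, 0.0, 0.22]], [1, [0.06, 0.11, 0.6], [0.01, 0.0, 0.22]]]
(3, 'x', [1, [-0.0, -0.0, 1.0], [0.0, 0.0, 0.0]])
```

Emit:
{"method": "play_rows", "body": {
  "series": [
    [1,[0.05,0.12,0.6],[0,0,0.22]],
    [1,[0.06,0.12,0.6],[0,0,0.22]],
    [1,[0.06,0.11,0.6],[0,0,0.22]],
    [1,[0,0,1],[0,0,0]],
    [1,[0,0,1],[0,0,0]],
    [1,[0,0,0.8],[0,0,0]],
    [1,[0,0,0.15],[0,0,0]],
    [1,[0,0,0],[0,0,0]]
  ]
}}

```text
t: 3.15
tool_pos: [0.537, 0.3233, 0.0242]
tool_rot: [2.608, 1.751, 0.0]
contact_force: [-0.2, 1.3, -0.0]
opening: 0.0853
grip_force: 0.0
```

Emit:
{"method": "play_rows", "body": {
  "series": [
    [0.2,[0,0,0],[0,0,0]],
    [0.2,[0,0,0],[0,0,0]],
    [0.2,[0,0,0],[0,0,0]],
    [0.2,[0,0,0],[0,0,0]],
    [0.2,[0,0,0],[0,0,0]],
    [0.2,[0,0,0],[0,0,0]]
  ],
  "force": 60
}}

```text
t: 3.9
tool_pos: [0.5387, 0.3237, 0.0261]
tool_rot: [2.608, 1.75, 0.006]
contact_force: [1.3, -1.3, 6.9]
opening: 0.0413
grip_force: 62.2
```

```bash
python3 -c "
from h import *
o=st()
a=np.radians(4.8);X=np.array([np.cos(a),np.sin(a)]);Y=np.array([-X[1],X[0]]);s=np.array([.515,-.162])
"
```

```text
t3.90 [0.5387 0.3237 0.0261] psi67.74 rot [ 0.004   0.0014 -1.    ] F [ 1.2971 -1.3426  6.9473] op0.0413 g62.2 q [ 0.4229  0.262   1.7447 -0.0004  1.1308  0.8116]
```

```bash
cat >> h.py <<'E'
a=np.radians(4.8);X=np.array([np.cos(a),np.sin(a)]);Y=np.array([-X[1],X[0]]);seat=np.array([.515,-.162])
def J(x,y,z): return np.r_[seat+x*X+y*Y,z]
def inJ(p): d=np.array(p)[:2]-seat; return np.array([d@X,d@Y,p[2]])
E
python3 -c "
from h import *
p0=(.5387,.3237,.126); P=J(-.035,.095,.126);print(P)
plan(P,94.8,12,(p0,67.74),.2)"
```

```text
[ 0.4722 -0.0703  0.126 ]
[[0.2, [-0.65, 0.15, 0.0], [0.0, 0.0, -0.28]], [0.2, [-0.65, 0.12, 0.0], [0.0, 0.0, -0.28]], [0.2, [-0.66, 0.09, 0.0], [0.0, 0.0, -0.28]], [0.2, [-0.66, 0.07, 0.0], [0.0, 0.0, -0.28]], [0.2, [-0.66, 0.04, 0.0], [0.0, 0.0, -0.28]], [0.2, [-0.67, 0.02, 0.0], [0.0, 0.0, -0.28]], [0.2, [-0.67, -0.01, -0.0], [0.0, 0.0, -0.28]], [0.2, [-0.66, -0.04, -0.0], [0.0, 0.0, -0.28]], [0.2, [-0.66, -0.06, -0.0], [0.0, 0.0, -0.28]], [0.2, [-0.66, -0.09, -0.0], [0.0, 0.0, -0.28]], [0.2, [-0.66, -0.11, -0.0], [0.0, 0.0, -0.28]], [0.2, [-0.65, -0.14, -0.0], [0.0, 0.0, -0.28]]]
```

Emit:
{"method": "play_rows", "body": {
  "series": [
    [0.2,[0,0,-0.5],[0,0,0]],
    [0.2,[0,0,-0.8],[0,0,0]],
    [0.2,[0,0,-0.7],[0,0,0]],
    [0.2,[-0.65,0.15,0],[0,0,-0.28]],
    [0.2,[-0.65,0.12,0],[0,0,-0.28]],
    [0.2,[-0.66,0.09,0],[0,0,-0.28]],
    [0.2,[-0.66,0.07,0],[0,0,-0.28]],
    [0.2,[-0.66,0.04,0],[0,0,-0.28]]
  ]
}}

```text
t: 4.9
tool_pos: [0.5075, 0.1585, 0.1224]
tool_rot: [-2.423, -1.998, 0.003]
contact_force: [0.8, -0.7, -2.7]
opening: 0.0413
grip_force: 61.8
```

Emit:
{"method": "play_rows", "body": {
  "series": [
    [0.2,[-0.67,0.02,0],[0,0,-0.28]],
    [0.2,[-0.67,-0.01,0],[0,0,-0.28]],
    [0.2,[-0.66,-0.04,0],[0,0,-0.28]],
    [0.2,[-0.66,-0.06,0],[0,0,-0.28]],
    [0.2,[-0.66,-0.09,0],[0,0,-0.28]],
    [0.2,[-0.66,-0.11,0],[0,0,-0.28]],
    [0.2,[-0.65,-0.14,0],[0,0,-0.28]],
    [0.2,[0,0,0],[0,0,0]]
  ]
}}

```text
t: 5.9
tool_pos: [0.4686, -0.0715, 0.1227]
tool_rot: [-2.133, -2.304, 0.001]
contact_force: [-0.1, 0.8, -4.4]
opening: 0.0413
grip_force: 61.8
```

```bash
python3 -c "
from h import *
o=st();print(inJ(o['tool_pos']))
c,_,_=snap('wrist','w2'); t,_,_=snap('top','t2'); s,_,_=snap('scene','s2')
a=cv2.resize(c,(480,360)); b=cv2.resize(t[125:270,365-40:525],None,fx=1.6,fy=1.6); d=cv2.resize(s[230:430,180:370],None,fx=3,fy=3)
o=np.zeros((600,800,3),np.uint8); 
o[:600,:0]=0
o[:240,:320]=cv2.resize(c,(320,240)); o[240:240+290,:400]=cv2.resize(t[125:270,325:525],(400,290)); dd=cv2.resize(s[240:430,190:325],(400,563)); o[:563,400:]=dd
cv2.imwrite('pics/m2.png',o)
"
```

```text
t5.90 [ 0.4686 -0.0715  0.1227] psi94.42 rot [-0.0022  0.0009 -1.    ] F [-0.1327  0.8328 -4.4443] op0.0413 g61.8 q [-0.3086 -0.2246  2.0593  0.0002  1.3092 -0.3859]
[-0.0386  0.0941  0.1227]
```

View pics/m2.png

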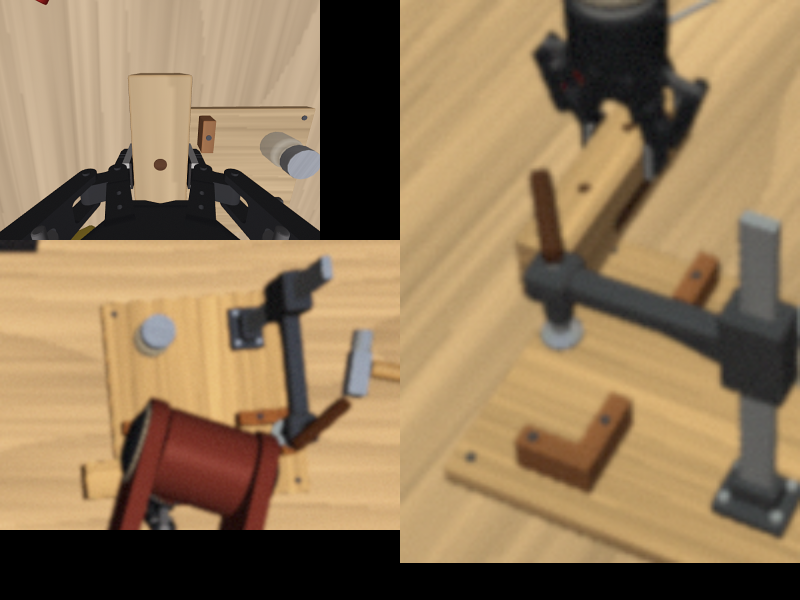

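The rail is held level over the board's open side. In the wrist view its far dot is at about (320,328) and the +y fence block at about (412,265). The scene view shows the end stop and pad are still free.

```bash
python3 -c "
from h import *
c,K,E=load('w2')
d=onz(K,E,(320,328),.157);e=[onz(K,E,p,.157) for p in((258,148),(384,148))]
print('dot',inJ(d),'end',[inJ(x) for x in e])
h=cv2.cvtColor(c,cv2.COLOR_BGR2HSV)
m=((h[...,1]>110)&(h[...,0]<16)&(h[...,2]>50)).astype(np.uint8);m[:,:386]=0;m[:,450:]=0;m[:225]=0;m[315:]=0
print(cv2.boundingRect(m), np.bincount(h[235:300,400:430,2].ravel()//16))
cs,_=cv2.findContours(m,0,2)
k=max(cs,key=cv2.contourArea);print(cv2.approxPolyDP(k,3,True)[:,0].tolist())
b=h[...,2]; print(c[270,390:436:3].tolist())
"
```

```text
dot [-0.0381  0.1024  0.157 ] end [array([-0.0573,  0.1671,  0.157 ]), array([-0.0176,  0.1668,  0.157 ])]
(394, 231, 38, 75) [  0   0   0   1 288 246  45  14  24 682 597  28  25]
[[399, 232], [394, 288], [403, 305], [425, 305], [431, 241], [419, 231]]
[[133, 168, 195], [134, 170, 197], [13, 27, 52], [31, 49, 76], [29, 45, 73], [66, 102, 155], [80, 116, 165], [79, 114, 161], [77, 115, 165], [70, 91, 130], [73, 103, 147], [75, 111, 157], [74, 108, 154], [73, 105, 149], [131, 167, 193], [130, 166, 192]]
```

```bash
python3 -c "
from h import *
c,K,E=load('w2')
for p,z in(((404.5,270),.048),((394,288),.018),((403,305),.048),((399,232),.018),((431,241),.048)): print(inJ(onz(K,E,p,z)))
plan(J(-.035,.095,.046),94.8,2,None,.2)
"
```

```text
[0.021  0.0808 0.048 ]
[0.0216 0.0527 0.018 ]
[0.0218 0.0533 0.048 ]
[0.0226 0.1002 0.018 ]
[0.0377 0.1021 0.048 ]
[[0.2, [-0.01, 0.03, 0.77], [-0.0, -0.0, -0.01]], [0.2, [-0.01, 0.03, 0.77], [-0.0, -0.0, -0.01]]]
```

Emit:
{"method": "play_rows", "body": {
  "series": [
    [0.2,[0,0.06,0.6],[0,0,-0.05]],
    [0.2,[0,0,0.6],[0,0,0]],
    [0.2,[0,0,0.28],[0,0,0]],
    [0.2,[0,0,0],[0,0,0]],
    [0.2,[0,0,0],[0,0,0]]
  ]
}}

```text
t: 6.68
tool_pos: [0.474, -0.0702, 0.0511]
tool_rot: [2.12, 2.316, 0.001]
contact_force: [-0.2, -0.6, -3.4]
opening: 0.0409
grip_force: 61.6
```

```bash
python3 -c "
from h import *
o=st();print(inJ(o['tool_pos']))"
```

```text
t6.67 [ 0.474  -0.0702  0.0511] psi95.04 rot [ 0.0021 -0.0006 -1.    ] F [-0.2067 -0.5792 -3.3676] op0.0409 g61.6 q [-0.3025 -0.1136  2.0948  0.      1.1582 -0.3905]
[-0.0332  0.0949  0.0511]
```

Emit:
{"method": "play_rows", "body": {
  "series": [
    [0.2,[0,0,0.1],[0,0,0]],
    [0.2,[-0.4,0,0],[0,0,0]],
    [0.2,[-0.4,0,0],[0,0,0]],
    [0.2,[-0.3,0,0],[0,0,0]],
    [0.2,[-0.16,0,0],[0,0,0]],
    [0.2,[0,0,0],[0,0,0]],
    [0.2,[0,0,0],[0,0,0]]
  ]
}}

```text
t: 7.55
tool_pos: [0.4783, -0.1325, 0.0447]
tool_rot: [-2.122, -2.316, -0.0]
contact_force: [0.2, -0.6, -4.0]
opening: 0.0414
grip_force: 61.7
```

Emit:
{"method": "play_rows", "body": {
  "series": [
    [0.2,[0,0.2,0],[0,0,0]],
    [0.2,[0,0.2,0],[0,0,0]],
    [0.2,[0,0.15,0],[0,0,0]],
    [0.2,[0,0,0],[0,0,0]],
    [0.2,[0,0,0],[0,0,0]]
  ]
}}

```text
t: 8.18
tool_pos: [0.5057, -0.1304, 0.0446]
tool_rot: [-2.122, -2.316, 0.0]
contact_force: [-0.2, -0.6, -3.7]
opening: 0.0413
grip_force: 61.8
```

```bash
python3 -c "
from h import *
o=st();print(inJ(o['tool_pos']))"
```

```text
t8.18 [ 0.5057 -0.1304  0.0446] psi95.03 rot [-0.0005  0.0001 -1.    ] F [-0.1642 -0.6302 -3.737 ] op0.0413 g61.8 q [-0.3948  0.0046  1.9943 -0.0001  1.1432 -0.4825]
[-0.0066  0.0323  0.0446]
```

Emit:
{"method": "play_rows", "body": {
  "series": [
    [0.2,[0,0,0.03],[0,0,0]],
    [0.2,[0,0,0.03],[0,0,0]],
    [0.2,[0,0,0],[0,0,0]]
  ]
}}

```text
t: 8.55
tool_pos: [0.5058, -0.1305, 0.044]
tool_rot: [-2.121, -2.315, 0.001]
contact_force: [-7.2, 3.4, 11.5]
opening: 0.0413
grip_force: 63.7
```

Emit:
{"method": "play_rows", "body": {
  "series": [
    [0.2,[0,0.06,0],[0,0,0]],
    [0.2,[0,0.04,0],[0,0,0]],
    [0.2,[0,0.03,0],[0,0,0]],
    [0.2,[0,0,0],[0,0,0]]
  ]
}}

```text
t: 9.05
tool_pos: [0.5113, -0.1306, 0.0441]
tool_rot: [-2.121, -2.314, 0.005]
contact_force: [-10.3, 0.8, 14.0]
opening: 0.0414
grip_force: 64.0
```

Emit:
{"method": "play_rows", "body": {
  "series": [
    [0.2,[0,0.03,0],[0,0,0]],
    [0.2,[0,0,0],[0,0,0]]
  ]
}}

```text
t: 9.3
tool_pos: [0.5116, -0.1306, 0.0441]
tool_rot: [-2.12, -2.312, 0.008]
contact_force: [-16.1, -0.1, 18.1]
opening: 0.041
grip_force: 64.6
```

Emit:
{"method": "play_rows", "body": {
  "series": [
    [0.2,[-0.06,0,0],[0,0,0]],
    [0.2,[-0.04,0,0],[0,0,0]],
    [0.2,[0,0,0],[0,0,0]]
  ]
}}

```text
t: 9.68
tool_pos: [0.512, -0.1309, 0.0441]
tool_rot: [-2.117, -2.305, -0.003]
contact_force: [-16.8, 17.5, 23.5]
opening: 0.041
grip_force: 65.3
```

```bash
python3 -c "
from h import *
o=st();print(inJ(o['tool_pos']))"
```

```text
t9.68 [ 0.512  -0.1309  0.0441] psi94.86 rot [-0.0075  0.0094 -0.9999] F [-16.7605  17.5425  23.5136] op0.0410 g65.3 q [-0.3943  0.0261  1.9736  0.0064  1.1525 -0.4817]
[-0.0004  0.0312  0.0441]
```

Emit:
{"method": "play_rows", "body": {
  "series": [
    [0.2,[0,-0.06,-0.05],[0,0,0]],
    [0.2,[0,0,0],[0,0,0]]
  ]
}}

```text
t: 9.93
tool_pos: [0.5111, -0.1329, 0.0443]
tool_rot: [-2.121, -2.314, -0.006]
contact_force: [0.2, 7.7, -1.4]
opening: 0.041
grip_force: 62.2
```

Emit:
{"method": "play_rows", "body": {
  "series": [
    [0.2,[-0.04,0,0],[0,0,0]],
    [0.2,[0,0,0],[0,0,0]]
  ]
}}

```text
t: 10.18
tool_pos: [0.5113, -0.133, 0.0444]
tool_rot: [-2.119, -2.311, -0.01]
contact_force: [-0.5, 15.7, 2.7]
opening: 0.0411
grip_force: 62.8
```

```bash
python3 -c "
from h import *
o=st();print(inJ(o['tool_pos']))"
```

```text
t10.18 [ 0.5113 -0.133   0.0444] psi94.95 rot [-0.0004  0.0088 -1.    ] F [-0.4932 15.7196  2.7211] op0.0411 g62.8 q [-0.3996  0.0205  1.9786  0.0087  1.1463 -0.4896]
[-0.0013  0.0292  0.0444]
```

Emit:
{"method": "play_rows", "body": {
  "series": [
    [0.2,[0.03,0.05,0],[0,0,0]],
    [0.2,[0,0.03,0.02],[0,0,0]],
    [0.2,[0,0,0],[0,0,0]]
  ]
}}

```text
t: 10.55
tool_pos: [0.5121, -0.1329, 0.0442]
tool_rot: [-2.117, -2.306, 0.003]
contact_force: [-16.2, 9.5, 16.3]
opening: 0.0411
grip_force: 64.2
```

Emit:
{"method": "play_rows", "body": {
  "series": [
    [0.75,[0,0,0],[0,0,0]],
    [0.75,[0,0,0],[0,0,0]],
    [0.75,[0,0,0],[0,0,0]],
    [0.75,[0,0,0],[0,0,0]]
  ]
}}

```text
t: 11.05
tool_pos: [0.5155, -0.1354, 0.0434]
tool_rot: [2.122, 2.316, 0.0]
contact_force: [-0.3, 0.8, -0.1]
opening: 0.0641
grip_force: 0.0
```

```bash
python3 -c "
from h import *
o=st();print(inJ(o['tool_pos']))
c,K,E=snap('scene','s3'); cv2.imwrite('pics/s3c.png',cv2.resize(c[230:430,180:380],(600,600),interpolation=2))"
```

```text
t11.05 [ 0.5155 -0.1354  0.0434] psi95.01 rot [ 0.0004 -0.0003 -1.    ] F [-0.2613  0.7861 -0.1051] op0.0641 g0.0 q [-0.3964  0.0309  1.9699 -0.0001  1.1403 -0.4839]
[0.0027 0.0265 0.0434]
```

View pics/s3c.png

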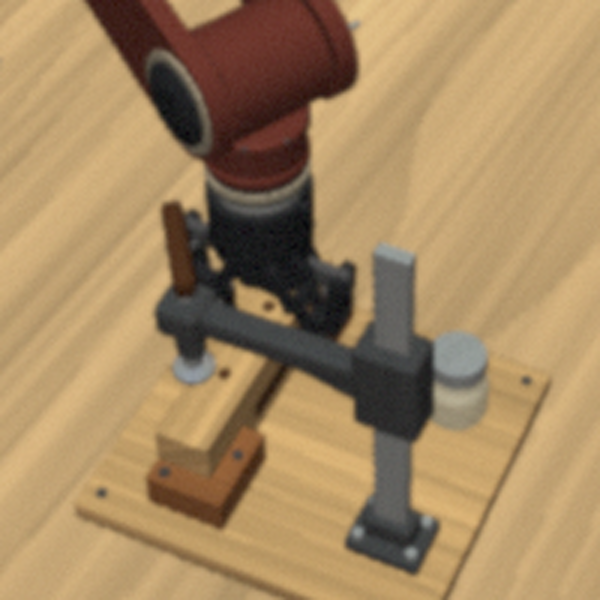

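The rail is seated against both blocks at crop (205,460), and the pad above it at (193,365) is free. The jar has not moved. Next I retreat upwards and go over the jaw arm.

```bash
sed -i 's/^seat=.*//; s/seat=np.array(\[.515,-.162\])/seat=np.array([.515,-.1605])/' h.py; python3 -c "
from h import *
o=ctrl.get_obs();p=o['tool_pos'].copy();p[2]=.30
plan(J(.07,-.075,.30),4.8,13,(p,95),.0)"
```

```text
[[0.0, [-0.15, 0.1, 0.0], [-0.0, -0.0, 0.87]], [0.0, [-0.14, 0.12, 0.0], [-0.0, -0.0, 0.87]], [0.0, [-0.13, 0.14, 0.0], [-0.0, -0.0, 0.87]], [0.0, [-0.11, 0.15, 0.0], [-0.0, -0.0, 0.87]], [0.0, [-0.09, 0.16, 0.0], [-0.0, -0.0, 0.87]], [0.0, [-0.07, 0.17, 0.0], [-0.0, -0.0, 0.87]], [0.0, [-0.05, 0.18, 0.0], [-0.0, -0.0, 0.87]], [0.0, [-0.02, 0.18, 0.0], [-0.0, -0.0, 0.87]], [0.0, [-0.0, 0.19, 0.0], [-0.0, -0.0, 0.87]], [0.0, [0.02, 0.18, 0.0], [-0.0, -0.0, 0.87]], [0.0, [0.04, 0.18, 0.0], [-0.0, -0.0, 0.87]], [0.0, [0.06, 0.17, 0.0], [-0.0, -0.0, 0.87]], [0.0, [0.08, 0.17, 0.0], [-0.0, -0.0, 0.87]]]
```

Emit:
{"method": "play_rows", "body": {
  "series": [
    [0.75,[0,0,-0.5],[0,0,0]],
    [0.75,[0,0,-1],[0,0,0]],
    [0.75,[0,0,-1],[0,0,0]],
    [0.75,[0,0,-1],[0,0,0]],
    [0.75,[0,0,-1],[0,0,0]],
    [0.2,[0,0,-0.65],[0,0,0]]
  ]
}}

```text
t: 11.85
tool_pos: [0.5159, -0.1355, 0.3041]
tool_rot: [2.12, 2.314, 0.002]
contact_force: [0.2, -0.2, -0.2]
opening: 0.0474
grip_force: 0.0
```

Emit:
{"method": "play_rows", "body": {
  "series": [
    [0,[-0.15,0.1,0],[0,0,0.87]],
    [0,[-0.14,0.12,0],[0,0,0.87]],
    [0,[-0.13,0.14,0],[0,0,0.87]],
    [0,[-0.11,0.15,0],[0,0,0.87]],
    [0,[-0.09,0.16,0],[0,0,0.87]],
    [0,[-0.07,0.17,0],[0,0,0.87]],
    [0,[-0.05,0.18,0],[0,0,0.87]]
  ]
}}

```text
t: 12.72
tool_pos: [0.5554, -0.1864, 0.3006]
tool_rot: [-2.891, -1.229, 0.0]
contact_force: [0.9, 0.1, -0.5]
opening: 0.0
grip_force: 0.0
```

Emit:
{"method": "play_rows", "body": {
  "series": [
    [0,[-0.02,0.18,0],[0,0,0.87]],
    [0,[0,0.19,0],[0,0,0.87]],
    [0,[0.02,0.18,0],[0,0,0.87]],
    [0,[0.04,0.18,0],[0,0,0.87]],
    [0,[0.06,0.17,0],[0,0,0.87]],
    [0,[0.08,0.17,0],[0,0,0.87]],
    [0,[0,0,0],[0,0,0]],
    [0,[0,0,0],[0,0,0]]
  ]
}}

```text
t: 13.72
tool_pos: [0.5894, -0.2292, 0.3006]
tool_rot: [-3.139, -0.127, 0.001]
contact_force: [-0.9, -0.3, -0.6]
opening: 0.0001
grip_force: 0.0
```

```bash
python3 -c "
from h import *
o=st();print(inJ(o['tool_pos']))
t,_,_=snap('top','t4'); s,_,_=snap('scene','s4');w,_,_=snap('wrist','w4')
o=np.zeros((480,800,3),np.uint8); o[:300,:400]=cv2.resize(w,(400,300)); o[:480,400:]=cv2.resize(s[200:440,180:380],(400,480),interpolation=2)
cv2.imwrite('pics/m4.png',o)
"
```

```text
t13.72 [ 0.5894 -0.2292  0.3006] psi4.64 rot [-0.0004  0.0003 -1.    ] F [-0.9185 -0.2965 -0.6046] op0.0001 g0.0 q [-0.4885  0.0389  1.5127  0.      1.5905  1.0014]
[ 0.0684 -0.0747  0.3006]
```

View pics/m4.png

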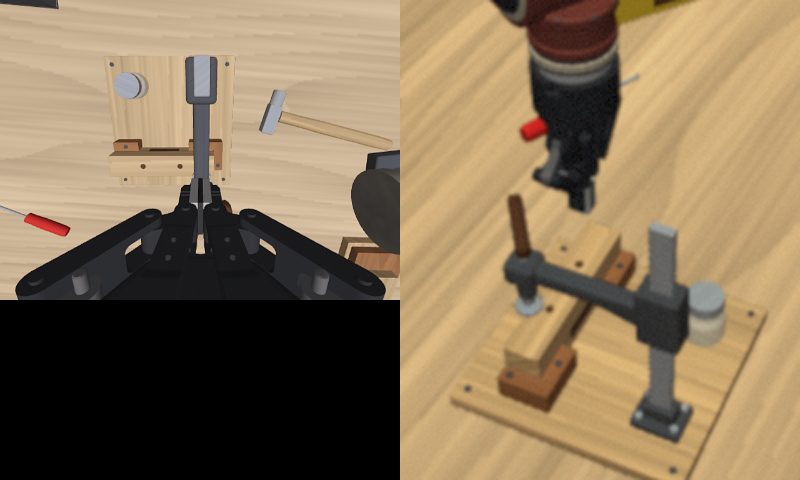

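The wrist view shows the rail lying along both fence blocks, and the arm runs straight under the closed fingers at (201,150). The scene view agrees.

Emit:
{"method": "play_rows", "body": {
  "series": [
    [0,[0,0,0.6],[0,0,0]],
    [0,[0,0,0.5],[0,0,0]],
    [0,[0,0,0.3],[0,0,0]],
    [0,[0,0,0.2],[0,0,0]],
    [0,[0,0,0.2],[0,0,0]],
    [0,[0,0,0.2],[0,0,0]]
  ]
}}

```text
t: 14.62
tool_pos: [0.59, -0.2296, 0.2011]
tool_rot: [3.138, 0.124, 0.002]
contact_force: [0.4, 0.2, 0.0]
opening: -0.0002
grip_force: 0.0
```

Emit:
{"method": "play_rows", "body": {
  "series": [
    [0,[0,0,0.15],[0,0,0]],
    [0,[0,0,0.15],[0,0,0]],
    [0,[0,0,0.15],[0,0,0]]
  ]
}}

```text
t: 15.0
tool_pos: [0.5899, -0.2296, 0.1785]
tool_rot: [3.139, 0.124, 0.002]
contact_force: [-0.2, 0.3, 3.3]
opening: -0.0002
grip_force: 1.6
```

```bash
python3 -c "
from h import *
o=st();print(inJ(o['tool_pos']))
"
```

```text
t15.00 [ 0.5899 -0.2296  0.1785] psi4.54 rot [ 0.0011 -0.0006 -1.    ] F [-0.2197  0.3335  3.3208] op-0.0002 g1.6 q [-0.4886  0.1072  1.6446 -0.      1.3886  1.003 ]
[ 0.0689 -0.0751  0.1785]
```

Touching and sliding at 3.3 N. I continue down.

Emit:
{"method": "play_rows", "body": {
  "series": [
    [0,[0,0,0.15],[0,0,0]],
    [0,[0,0,0.15],[0,0,0]],
    [0,[0,0,0.12],[0,0,0]],
    [0,[0,0,0.08],[0,0,0]]
  ]
}}

```text
t: 15.5
tool_pos: [0.5895, -0.2294, 0.1526]
tool_rot: [-3.139, -0.124, 0.001]
contact_force: [2.0, -0.5, 2.1]
opening: 0.0
grip_force: 0.9
```

Emit:
{"method": "play_rows", "body": {
  "series": [
    [0,[0,0,0.05],[0,0,0]],
    [0,[0,0,0.05],[0,0,0]]
  ]
}}

```text
t: 15.75
tool_pos: [0.5893, -0.2293, 0.148]
tool_rot: [-3.139, -0.124, 0.001]
contact_force: [0.1, 0.2, 3.2]
opening: 0.0002
grip_force: 1.5
```

Emit:
{"method": "play_rows", "body": {
  "series": [
    [0,[0,0,0.04],[0,0,0]],
    [0,[0,0,0.03],[0,0,0]]
  ]
}}

```text
t: 16.0
tool_pos: [0.5895, -0.2293, 0.1462]
tool_rot: [-3.139, -0.125, 0.001]
contact_force: [-4.1, 2.3, 9.0]
opening: -0.0001
grip_force: 4.4
```

Pad contact: the force is rising. I press on to about 18 N.

Emit:
{"method": "play_rows", "body": {
  "series": [
    [0,[0,0,0.03],[0,0,0]],
    [0,[0,0,0],[0,0,0]]
  ]
}}

```text
t: 16.25
tool_pos: [0.5896, -0.2293, 0.1453]
tool_rot: [-3.139, -0.125, 0.0]
contact_force: [-4.1, 1.9, 8.9]
opening: -0.0002
grip_force: 4.6
```

Emit:
{"method": "play_rows", "body": {
  "series": [
    [0,[0,0,0.02],[0,0,0]],
    [0,[0,0,0],[0,0,0]]
  ]
}}

```text
t: 16.5
tool_pos: [0.5896, -0.2293, 0.1449]
tool_rot: [3.139, 0.125, -0.0]
contact_force: [-5.0, 2.6, 10.9]
opening: -0.0001
grip_force: 5.6
```

Emit:
{"method": "play_rows", "body": {
  "series": [
    [0,[0,0,0.03],[0,0,0]],
    [0,[0,0,0],[0,0,0]]
  ]
}}

```text
t: 16.75
tool_pos: [0.5898, -0.2294, 0.1441]
tool_rot: [3.139, 0.125, 0.0]
contact_force: [-6.0, 3.4, 13.1]
opening: -0.0001
grip_force: 6.9
```

Emit:
{"method": "play_rows", "body": {
  "series": [
    [0,[0,0,0.03],[0,0,0]],
    [0,[0,0,0],[0,0,0]]
  ]
}}

```text
t: 17.0
tool_pos: [0.5898, -0.2294, 0.1433]
tool_rot: [3.139, 0.125, 0.0]
contact_force: [-7.1, 4.3, 15.6]
opening: 0.0002
grip_force: 8.1
```

Emit:
{"method": "play_rows", "body": {
  "series": [
    [0,[0,0,0.03],[0,0,0]],
    [0,[0,0,0],[0,0,0]],
    [0,[0,0,0],[0,0,0]]
  ]
}}

```text
t: 17.38
tool_pos: [0.5899, -0.2294, 0.1428]
tool_rot: [3.139, 0.125, 0.0]
contact_force: [-8.9, 4.4, 19.5]
opening: -0.0001
grip_force: 9.8
```

Emit:
{"method": "play_rows", "body": {
  "series": [
    [0,[0,0,0.02],[0,0,0]],
    [0,[0,0,0],[0,0,0]],
    [0,[0,0,0],[0,0,0]]
  ]
}}

```text
t: 17.75
tool_pos: [0.5899, -0.2294, 0.1425]
tool_rot: [3.139, 0.125, 0.0]
contact_force: [-10.9, 5.2, 22.7]
opening: -0.0002
grip_force: 11.2
```

```bash
python3 -c "
from h import *
p=ctrl.get_obs()['tool_pos'].copy();p[2]=.33
print(J(0,-.075,.33))
plan(J(0,-.075,.33),129.4,16,(p,4.6),1)"
```

```text
[ 0.5213 -0.2352  0.33  ]
[[1, [-0.09, 0.0, 0.0], [0.0, 0.0, -0.98]], [1, [-0.09, -0.01, -0.0], [0.0, 0.0, -0.98]], [1, [-0.08, -0.02, -0.0], [0.0, 0.0, -0.98]], [1, [-0.08, -0.03, -0.0], [0.0, 0.0, -0.98]], [1, [-0.07, -0.04, -0.0], [0.0, 0.0, -0.98]], [1, [-0.07, -0.05, -0.0], [0.0, 0.0, -0.98]], [1, [-0.06, -0.06, -0.0], [0.0, 0.0, -0.98]], [1, [-0.05, -0.07, -0.0], [0.0, 0.0, -0.98]], [1, [-0.04, -0.08, -0.0], [0.0, 0.0, -0.98]], [1, [-0.03, -0.08, -0.0], [0.0, 0.0, -0.98]], [1, [-0.02, -0.08, -0.0], [0.0, 0.0, -0.98]], [1, [-0.01, -0.09, -0.0], [0.0, 0.0, -0.98]], [1, [0.01, -0.09, -0.0], [0.0, 0.0, -0.98]], [1, [0.02, -0.08, -0.0], [0.0, 0.0, -0.98]], [1, [0.03, -0.08, -0.0], [0.0, 0.0, -0.98]], [1, [0.04, -0.08, -0.0], [0.0, 0.0, -0.98]]]
```

Emit:
{"method": "play_rows", "body": {
  "series": [
    [0,[0,0,-0.1],[0,0,0]],
    [0,[0,0,-0.4],[0,0,0]],
    [0,[0,0,-0.9],[0,0,0]],
    [0,[0,0,-0.9],[0,0,0]],
    [0,[0,0,-0.9],[0,0,0]],
    [0.5,[0,0,-0.6],[0,0,0]]
  ]
}}

```text
t: 18.5
tool_pos: [0.5899, -0.2296, 0.3303]
tool_rot: [3.138, 0.124, 0.004]
contact_force: [0.5, -0.0, -0.1]
opening: 0.017
grip_force: 0.0
```

Emit:
{"method": "play_rows", "body": {
  "series": [
    [1,[-0.09,0,0],[0,0,-0.98]],
    [1,[-0.09,-0.01,0],[0,0,-0.98]],
    [1,[-0.08,-0.02,0],[0,0,-0.98]],
    [1,[-0.08,-0.03,0],[0,0,-0.98]],
    [1,[-0.07,-0.04,0],[0,0,-0.98]],
    [1,[-0.07,-0.05,0],[0,0,-0.98]],
    [1,[-0.06,-0.06,0],[0,0,-0.98]],
    [1,[-0.05,-0.07,0],[0,0,-0.98]]
  ]
}}

```text
t: 19.5
tool_pos: [0.5552, -0.2331, 0.3271]
tool_rot: [-2.612, -1.746, 0.0]
contact_force: [-0.6, -0.4, 0.3]
opening: 0.0853
grip_force: 0.0
```

Emit:
{"method": "play_rows", "body": {
  "series": [
    [1,[-0.04,-0.08,0],[0,0,-0.98]],
    [1,[-0.03,-0.08,0],[0,0,-0.98]],
    [1,[-0.02,-0.08,0],[0,0,-0.98]],
    [1,[-0.01,-0.09,0],[0,0,-0.98]],
    [1,[0.01,-0.09,0],[0,0,-0.98]],
    [1,[0.02,-0.08,0],[0,0,-0.98]],
    [1,[0.03,-0.08,0],[0,0,-0.98]],
    [1,[0.04,-0.08,0],[0,0,-0.98]]
  ]
}}

```text
t: 20.5
tool_pos: [0.5206, -0.2359, 0.3271]
tool_rot: [-1.322, -2.85, -0.0]
contact_force: [0.3, -0.6, 0.4]
opening: 0.0855
grip_force: 0.0
```

```bash
python3 -c "
from h import *
o=st();print(inJ(o['tool_pos']))
s,_,_=snap('scene','s5');w,_,_=snap('wrist','w5')
o=np.zeros((480,800,3),np.uint8); o[:360,:480]=cv2.resize(w,(480,360)); o[:480,480:]=cv2.resize(s[240:420,200:320],(320,480),interpolation=2)
cv2.imwrite('pics/m5.png',o)
"
```

```text
t20.50 [ 0.5206 -0.2359  0.3271] psi130.23 rot [-0.0003  0.0002 -1.    ] F [ 0.295  -0.626   0.3716] op0.0855 g0.0 q [-0.5558 -0.1131  1.6176  0.      1.6374 -1.2579]
[-0.0008 -0.0756  0.3271]
```

View pics/m5.png

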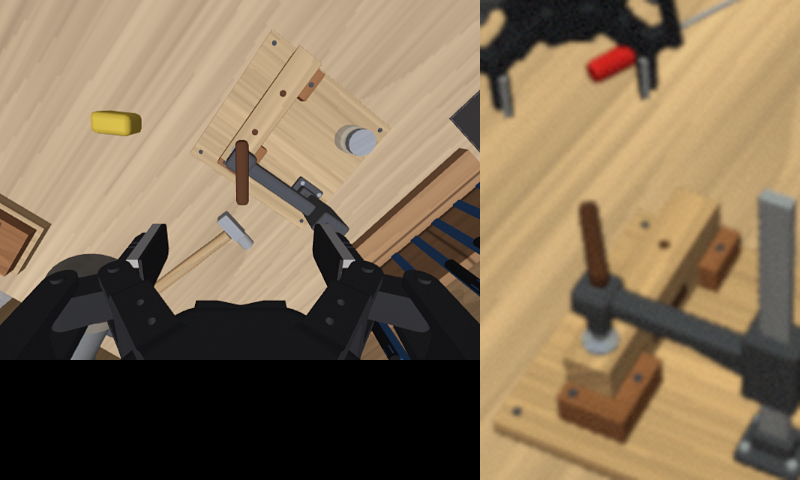

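The pad is on the rail at composite (600,343). In the wrist view the handle's cross bar runs from (242,142) to (242,204), almost exactly along the tool's x.

```bash
python3 -c "
from h import *
c,K,E=load('w5')
h=cv2.cvtColor(c,cv2.COLOR_BGR2HSV)
m=((h[...,1]>120)&(h[...,0]<16)&(h[...,2]<150)&(h[...,2]>35)).astype(np.uint8);z=np.zeros_like(m);z[180:285,305:345]=m[180:285,305:345]
cs,_=cv2.findContours(z,0,2);k=max(cs,key=cv2.contourArea);r=cv2.minAreaRect(k);print(r)
b=cv2.boxPoints(r);
P=[onz(K,E,p,.203) for p in b]
mids=sorted([((P[i]+P[(i+1)%4])/2,) for i in range(4)],key=lambda q:q[0][1])
a,bb=mids[0][0],mids[-1][0];d=bb-a;print(np.linalg.norm(d),np.degrees(np.arctan2(d[1],d[0])),np.mean(P,0),inJ(np.mean(P,0)))
"
```

```text
((321.8154296875, 229.4971466064453), (17.582534790039062, 85.11299133300781), 0.8814040422439575)
0.07369260573066745 129.64418252887415 [ 0.521  -0.2337  0.203 ] [-0.0002 -0.0735  0.203 ]
```

Emit:
{"method": "play_rows", "body": {
  "series": [
    [1,[0.02,0.02,0.6],[0,0,0.07]],
    [1,[0,0,1],[0,0,0]],
    [1,[0,0,0.8],[0,0,0]],
    [1,[0,0,0.5],[0,0,0]],
    [1,[0,0,0.08],[0,0,0]],
    [1,[0,0,0],[0,0,0]]
  ]
}}

```text
t: 21.35
tool_pos: [0.5214, -0.2348, 0.1788]
tool_rot: [1.343, 2.839, -0.0]
contact_force: [0.4, -0.8, -0.3]
opening: 0.0855
grip_force: 0.0
```

Emit:
{"method": "play_rows", "body": {
  "series": [
    [0,[0,0,0],[0,0,0]],
    [0,[0,0,0],[0,0,0]],
    [0,[0,0,0],[0,0,0]],
    [0,[0,0,0],[0,0,0]],
    [0,[0,0,0],[0,0,0]],
    [0,[0,0,0],[0,0,0]]
  ],
  "force": 80
}}

```text
t: 22.1
tool_pos: [0.5209, -0.2348, 0.1781]
tool_rot: [-1.342, -2.841, 0.001]
contact_force: [-1.7, -0.3, 2.7]
opening: 0.0136
grip_force: 79.3
```

```bash
python3 -c "
from h import *
o=st();print(inJ(o['tool_pos']),o['wrist_torque'])
"
```

```text
t22.10 [ 0.5209 -0.2348  0.1781] psi129.43 rot [-0.0003 -0.0006 -1.    ] F [-1.6816 -0.3335  2.742 ] op0.0136 g79.3 q [-0.5534 -0.0358  1.792  -0.0006  1.3853 -1.2414]
[-0.0004 -0.0745  0.1781] [-0.2378  0.3814  0.153 ]
```

Emit:
{"method": "play_rows", "body": {
  "series": [
    [0,[0,0,0.006],[0,0,0.8]],
    [0,[0,0,0.006],[0,0,0.8]],
    [0,[0,0,0.006],[0,0,0.8]],
    [0,[0,0,0.006],[0,0,0.8]],
    [0,[0,0,0.006],[0,0,0.8]],
    [0,[0,0,0.006],[0,0,0.8]],
    [0,[0,0,0.006],[0,0,0.8]],
    [0,[0,0,0.006],[0,0,0.8]]
  ]
}}

```text
t: 23.1
tool_pos: [0.5218, -0.2348, 0.1765]
tool_rot: [2.439, 1.977, 0.002]
contact_force: [1.2, 0.4, 3.7]
opening: 0.0133
grip_force: 79.8
```

```bash
python3 -c "
from h import *
o=st();print(inJ(o['tool_pos']),o['wrist_torque'])
"
```

```text
t23.10 [ 0.5218 -0.2348  0.1765] psi78.04 rot [ 0.0021 -0.0009 -1.    ] F [1.192  0.3534 3.6905] op0.0133 g79.8 q [-0.553  -0.034   1.7931  0.0003  1.3802 -0.3443]
[ 0.0005 -0.0746  0.1765] [-0.1161  0.1395  0.2181]
```

Emit:
{"method": "play_rows", "body": {
  "series": [
    [0,[0,0,0.006],[0,0,0.8]],
    [0,[0,0,0.006],[0,0,0.8]],
    [0,[0,0,0.006],[0,0,0.8]],
    [0,[0,0,0.006],[0,0,0.8]],
    [0,[0,0,0.006],[0,0,0.8]],
    [0,[0,0,0.006],[0,0,0.8]],
    [0,[0,0,0.006],[0,0,0.8]],
    [0,[0,0,0.006],[0,0,0.8]]
  ]
}}

```text
t: 24.1
tool_pos: [0.5225, -0.2354, 0.175]
tool_rot: [3.052, 0.728, 0.005]
contact_force: [3.0, -0.9, 4.5]
opening: 0.0135
grip_force: 79.8
```

```bash
python3 -c "
from h import *
o=st();print(inJ(o['tool_pos']),o['wrist_torque'])
"
```

```text
t24.10 [ 0.5225 -0.2354  0.175 ] psi26.85 rot [ 0.004  -0.0028 -1.    ] F [ 2.973  -0.9029  4.5006] op0.0135 g79.8 q [-0.5531 -0.0322  1.794  -0.0003  1.375   0.5492]
[ 0.0012 -0.0753  0.175 ] [-0.4091  0.1499  0.2254]
```

Emit:
{"method": "play_rows", "body": {
  "series": [
    [0,[0,0,0.006],[0,0,0.8]],
    [0,[0,0,0.006],[0,0,0.8]],
    [0,[0,0,0.006],[0,0,0.8]],
    [0,[0,0,0.006],[0,0,0.8]],
    [0,[0,0,0.006],[0,0,0.8]],
    [0,[0,0,0.006],[0,0,0.8]],
    [0,[0,0,0.006],[0,0,0.8]],
    [0,[0,0,0.006],[0,0,0.8]]
  ]
}}

```text
t: 25.1
tool_pos: [0.5224, -0.2364, 0.1735]
tool_rot: [3.067, -0.662, 0.007]
contact_force: [0.3, -3.3, 7.7]
opening: 0.0139
grip_force: 80.2
```

```bash
python3 -c "
from h import *
o=st();print(inJ(o['tool_pos']),o['wrist_torque'])
s,_,_=snap('scene','s6')
cv2.imwrite('pics/s6c.png',cv2.resize(s[230:430,180:380],(600,600),interpolation=2))
"
```

```text
t25.10 [ 0.5224 -0.2364  0.1735] psi-24.36 rot [ 0.0037 -0.0048 -1.    ] F [ 0.3409 -3.2932  7.7162] op0.0139 g80.2 q [-0.5537 -0.0306  1.795  -0.0022  1.3716  1.4428]
[ 0.001  -0.0763  0.1735] [-0.6089  0.6125  0.2288]
```

View pics/s6c.png

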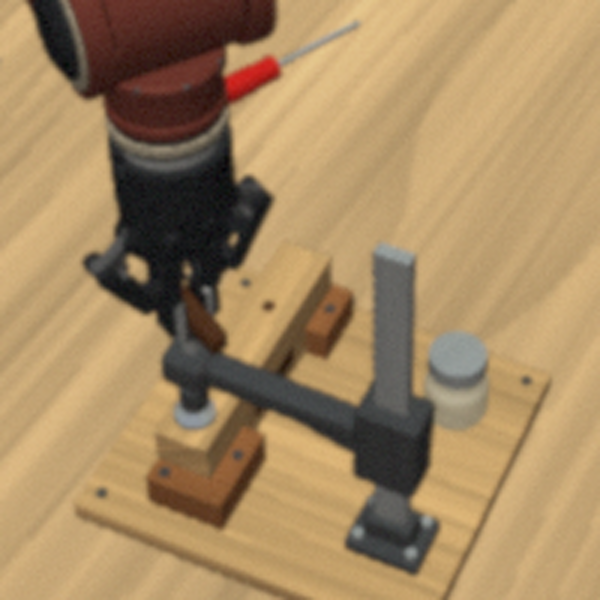

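After 2.7 rad the handle is following the hand, the pad at crop (195,412) is on the rail and the jaw sits low on the bar. I turn further to be sure.

Emit:
{"method": "play_rows", "body": {
  "series": [
    [0,[0,0,0.002],[0,0,0.8]],
    [0,[0,0,0.002],[0,0,0.8]],
    [0,[0,0,0.002],[0,0,0.8]],
    [0,[0,0,0.002],[0,0,0.8]],
    [0,[0,0,0.002],[0,0,0.8]],
    [0,[0,0,0.002],[0,0,0.8]],
    [0,[0,0,0.002],[0,0,0.8]],
    [0,[0,0,0],[0,0,0]]
  ]
}}

```text
t: 26.15
tool_pos: [0.5216, -0.2367, 0.1724]
tool_rot: [2.586, -1.779, 0.007]
contact_force: [-1.7, -5.0, 7.5]
opening: 0.0135
grip_force: 80.1
```

```bash
python3 -c "
from h import *
o=st();print(inJ(o['tool_pos']),o['wrist_torque'])
for n in('s5','s6'):
    c,K,E=load(n); 
s,K,E=snap('scene','s7')
a,_,_=load('s5'); d=[cv2.resize(x[300:420,225:325],(400,480),interpolation=2) for x in(a,s)]
cv2.imwrite('pics/m7.png',np.hstack(d))
"
```

```text
t26.15 [ 0.5216 -0.2367  0.1724] psi-69.05 rot [ 0.0017 -0.0049 -1.    ] F [-1.7342 -4.9936  7.5471] op0.0135 g80.1 q [-0.5543 -0.0299  1.7961 -0.0033  1.3714  2.2223]
[ 0.0002 -0.0765  0.1724] [-0.6641  1.0151 -0.0237]
```

View pics/m7.png

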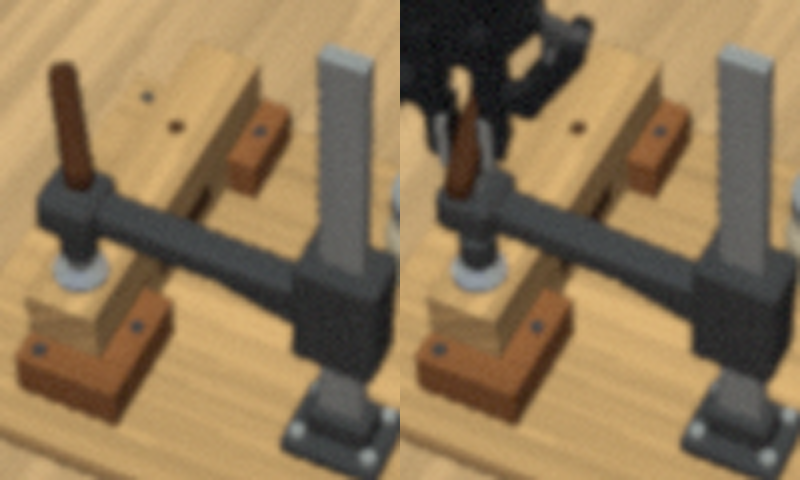

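Emit:
{"method": "play_rows", "body": {
  "series": [
    [0.6,[0,0,0],[0,0,0]],
    [0.6,[0,0,0],[0,0,0]],
    [0.6,[0,0,0],[0,0,0]],
    [0.6,[0,0,-0.2],[0,0,0]],
    [0.6,[0,0,-0.8],[0,0,0]],
    [0.6,[0,0,-1],[0,0,0]],
    [0.6,[0,0,-1],[0,0,0]],
    [0.6,[0,0,-0.1],[0,0,0]]
  ]
}}

```text
t: 27.2
tool_pos: [0.5227, -0.2355, 0.3316]
tool_rot: [-2.589, 1.779, -0.016]
contact_force: [-0.1, -0.9, 0.3]
opening: 0.0509
grip_force: 0.0
```

```bash
python3 -c "
from h import *
o=st()
c,K,E=snap('wrist','w8'); 
h=cv2.cvtColor(c,cv2.COLOR_BGR2HSV)
m=((h[...,1]>120)&(h[...,0]<16)&(h[...,2]<150)&(h[...,2]>35)).astype(np.uint8)
z=np.zeros_like(m);z[170:290,295:355]=m[170:290,295:355]
cs,_=cv2.findContours(z,0,2);k=max(cs,key=cv2.contourArea);print(cv2.minAreaRect(k))
# scene: compare masked patches s5 vs now: rail/jar/foot shift, head shift
a,Ks,Es=load('s5');s,_,_=snap('scene','s8')
g=lambda i:cv2.cvtColor(i,cv2.COLOR_BGR2GRAY).astype(np.float32)
A,B=g(a),g(s)
for n,(x,y,w,hh) in dict(railend=(228,360,40,45),jar=(322,338,25,35),housing=(298,355,26,28),head=(234,342,22,14),arm=(255,345,35,30)).items():
    p=A[y:y+hh,x:x+w]; S=B[y-6:y+hh+6,x-6:x+w+6]
    r=cv2.matchTemplate(cv2.resize(S,None,fx=4,fy=4,interpolation=2),cv2.resize(p,None,fx=4,fy=4,interpolation=2),cv2.TM_CCOEFF_NORMED)
    _,v,_,l=cv2.minMaxLoc(r);print(n,round(v,3),(np.array(l)-24)/4)
"
```

```text
t27.20 [ 0.5227 -0.2355  0.3316] psi-68.98 rot [ 0.0088 -0.0053 -0.9999] F [-0.0815 -0.9419  0.3082] op0.0509 g0.0 q [-0.5532 -0.1169  1.6137  0.0001  1.6345  2.2215]
((320.2500915527344, 226.504638671875), (83.11539459228516, 16.885997772216797), 88.93909454345703)
railend 0.985 [0. 0.]
jar 0.995 [0. 0.]
housing 0.996 [0. 0.]
head 0.891 [-0.5 -1.5]
arm 0.994 [ 0.5  -0.25]
```

```bash
python3 -c "
from h import *
print(ctrl.finish_job())"
```

```text
the job is handed in; nothing more can be done
None
```

The job is handed in at about 27 s: rail seated against the fence and end stop, jaw pressed down to bind at about 23 N, and handle turned about 3.5 rad clockwise. I put the shoe at about 6 mm, worked out from how far the hand sank rather than measured; the jar did not move and I never went near the offcut.

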